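# Slide the film carriage home on the copying stage

## Robot

A 6-joint arm with a two-finger parallel gripper is mounted at the origin on the work surface; the furniture and walls round the work are solid. World frame = base frame: x ahead of the robot, y to its left, z up, the work surface at z = 0. Lengths are in m, angles in rad, forces in N, time in s.
With the tool pointing down it reaches from about 0.25 to 0.8 m from the base axis. Payload 3.9 kg.
Tool frame: the origin (TCP) lies on the centre line of the jaws, within the pads' length; the fingertips stand 14 mm ahead of it and the grasp point (between the pads) lies 5 mm behind it (r.nose_length is the distance from the TCP to the fingertips, in m); z points along the fingers, y is the line along which they close (so a half turn about z gives the same grasp; the last joint's range is limited). The gripper opens to 85 mm and grips with 20 to 120 N. Pads are 22 mm wide; open, the fingers measure 114 mm over their backs; the gripper's body (76 mm by 85 mm) begins 54 mm behind the grasp point. The pads swing forward as they close: fully open they stand 13 mm farther back than shut.
Start: joints at [-1.162, 0.26, -0.138, 1.173, 0, 1.571], TCP at [0.209, -0.482, 0.245] pointing down, gripper open.
Joint ranges: [-2.78, 2.78], [-0.83, 1.72], [-1.28, 1.37], [-1.9, 2.12], [-1.57, 1.48], [-3.14, 3.14]. Speed limits (rad/s): [2.57, 2.57, 3.14, 3.14, 3.14, 3.14].

## Interface

Orientations are given as a unit quaternion [x, y, z, w].
In Python, from bench import r, eyes gives the robot as it stands. The module is installed in compiled form; this text tells all that it offers.
- The arm moves only by the tool jog_arm, never from a script. Its argument "motion" is a list that holds one entry, the list of rows, each a list of 4 numbers: the shift along the tool's x, y, z in mm, then the turn about the tool's z in rad. A call has 1 to 5 rows; each row is the pose to reach, as a shift and turn from the pose commanded when the call began, along the tool's axes at that moment; what a row does not reach only later rows make up. A row lasts 1/8 s, in which the tool goes at most 62.5 mm and 10.7 degrees, less where a joint would pass 70% of its speed; a pose out of reach is approached as far as the arm can. A call with a gripper value outside its range is refused whole. "hand" is the opening in per cent of the stroke, from 0 (shut) to 100 (fully open), set as the call begins (left out, the last holds). The fingers move at their own pace and stop on an object; "force" is the grip in N (left out, the last holds). Time passes only in rows, so rows that repeat a pose let the fingers close. It gives the time, the measured TCP pose, the force, the opening and the grip force at its end, in the units of the state.
- r.state(): the state, without advancing time (a new reading comes with each control period).
- eyes.get_image(name): name is "side" or "top"; returns the picture (384x512x3 uint8, red, green, blue); there is no depth.
- eyes.camera_model(name): a dict with "fx", "fy", "cx", "cy" (pixels), "rvec" (rotation vector, rad) and "tvec" (3), from world to camera coordinates, as OpenCV has them. Camera axes: x right, y down, z forward; pixel columns grow to the right and rows downward; lengths in m; the calibration is good to about 2 mm. A picture is of the moment at which its call begins. camera_model takes no time and is no camera call.
- r.sign_off(): hands the job in; it is judged then, once.
The state is a dict: "clock": time; "joints": joint angles; "qd": joint speeds; "joint_torque": joint torques, N m; "tool_pos": TCP position; "eef_rot": TCP orientation; "contact_force": force on the tool from outside, world axes, zero at the start; "torque": the same for the moment, N m; "finger_gap": finger opening in m; "gripper_force": force on a finger pad.
Only numpy, scipy, OpenCV 4.12 (cv2) and the standard library are available. Lean on these libraries where they do the work, as an engineer would, in place of code of your own. Each camera call takes 0.05 s, during which the arm holds its last target. There are 200 camera calls.

## Task

On the film copying stage, push the carriage that has one single long window along its channel, away from you, until it is fully home against the stop at the far end. Push it on its centre line, because it cocks and jams when pushed near one end. Leave the other carriage, the one with a row of four small windows, where it is.

Things in the scene. Friction and masses are not known exactly. Their poses are not given: they have to be found in the camera images.
- copy_stage: Fixed low stage, 280 mm (x) by 262 (y) by 42 high; origin: centre of underside. Three dark rails along x form two channels, open at the near end (x=-140), centre lines y=+62.5 and -62.5, 113 mm wide, floor z=10; lips at z=38 to 42 leave 101 mm open above and hold the carriages down. +x leads away from the robot to the stop, near face x=+125, which closes both channels.
- wide_carriage: To be pushed: loose black frame, 56 mm (x, sliding) by 110 (y, across) by 26 high, 0.15 kg, ONE window 38x74 mm. In either channel, near the open end. Origin: centre of underside, on the channel floor; x as stage's. Near face to push at x=-28, ribs on top mark its middle. Within 10 mm of its centre line it slides easily (few N), far off it jams. Home: origin at stage x=+97.
- strip_carriage: The other carriage, in the other channel, to be left alone: same size, colour and frame, but its opening is divided by three cross bars into a row of FOUR small windows. Origin: centre of underside.
Not all that is in view belongs to the job. Leave any pink look-alike of the wide_carriage alone.

How it is judged:
By the outcome, as a careful person would: the job done as asked, in the order asked, and still so for the second after the job is handed in, with the robot touching nothing.
It also fails if it takes over 29 s, if anything falls off the work surface, if the arm or the gripper's body presses on something with over 40 N, if the wrist force passes 120 N, or if a joint passes its speed limit or range.

## Working session

There is one attempt and no reset: what is moved stays moved. The work goes in short steps, Python scripts to look and compute and a tool call to move; the robot and the scene stay as the last step left them, time stands still between calls to the robot, and variables do not carry over. Pictures are saved under pics/ and viewed, at most 10 in all, crops included, and the job is handed in when it is done.

Besides the shell and the picture viewer there is one more tool, called after "Emit:" by a JSON object that holds its "api" and its "payload", one argument or row to a line. jog_arm: Moves the arm, as the interface text tells. Its arguments: {"type":"object","properties":{"motion":{"type":"array","items":{"type":"array","items":{"type":"array","items":{"type":"number"}}}},"hand":{"type":"number"},"force":{"type":"number"}},"required":["motion"]}

```bash
mkdir -p pics; python3 - <<'E'
from bench import r, eyes
import cv2
for n in("top","side"):
    cv2.imwrite(f"pics/{n}0.png",eyes.get_image(n)[:,:,::-1]); print(n,eyes.camera_model(n))
s=r.state();print(s["clock"],s["tool_pos"],s["eef_rot"],s["finger_gap"],r.nose_length)
E
```

```text
top {'fx': 381.73674597467215, 'fy': 381.73674597467215, 'cx': 254.35622180439563, 'cy': 191.65133117125265, 'rvec': array([ 2.12879987, -2.1549487 ,  0.21263282]), 'tvec': array([-0.37424557,  0.51142155,  0.81784747])}
side {'fx': 406.4938768196039, 'fy': 406.4938768196039, 'cx': 261.9057458849039, 'cy': 193.1623876918877, 'rvec': array([ 1.05647159,  2.63633614, -0.73061405]), 'tvec': array([ 0.63714037, -0.07842964,  1.04479155])}
0.1 [ 0.20843158 -0.48121119  0.24454448] [ 9.79187887e-01  2.02953898e-01 -1.76945875e-04 -8.75684488e-04] 0.08535139705231873 0.014
```

View pics/top0.png

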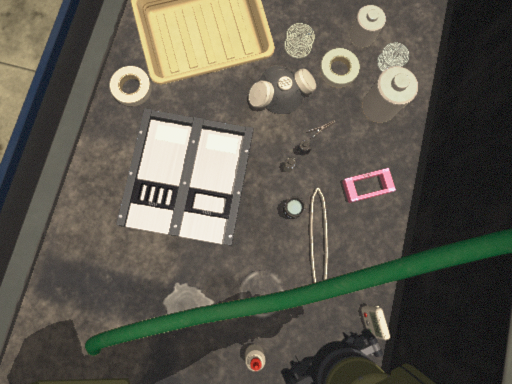

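View pics/side0.png

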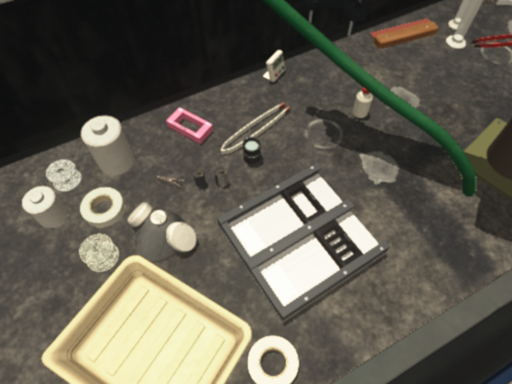

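The top picture shows the stage at about (185,178), with two black carriages: four windows at (157,193) and one window at (209,203). A pink look-alike sits at (370,185), and a green hose runs from (92,347) to (512,240). I choose (209,203). Next I measure it, take a close crop and work out the hose height.

```bash
cat > h.py <<'E'
import numpy as np,cv2
from bench import r,eyes
def cam(n):
    c=eyes.camera_model(n);K=np.array([[c["fx"],0,c["cx"]],[0,c["fy"],c["cy"]],[0,0,1]])
    R=cv2.Rodrigues(c["rvec"])[0];return K,R,c["tvec"]
def plane(n,p,z):
    K,R,t=cam(n);o=-R.T@t;d=R.T@np.linalg.inv(K)@np.array([p[0],p[1],1.])
    return o+d*(z-o[2])/d[2]
def proj(n,X):
    K,R,t=cam(n);q=K@(R@np.asarray(X)+t);return q[:2]/q[2]
E
python3 - <<'E'
from h import *
T=cv2.imread("pics/top0.png");S=cv2.imread("pics/side0.png")
cv2.imwrite("pics/crop.png",cv2.resize(T[100:255,110:265],None,fx=3.8,fy=3.8,interpolation=cv2.INTER_CUBIC))
for n,c in(("top",[(149,112),(252,127),(230,245),(121,228)]),("side",[(314,169),(386,249),(287,316),(220,223)])):
    print(n,[plane(n,p,.042).round(3) for p in c])
# hose: centre line points in both, match by epipolar
def line(I):
    h=cv2.cvtColor(I,cv2.COLOR_BGR2HSV);m=cv2.inRange(h,(50,90,30),(85,255,255))
    m=cv2.morphologyEx(m,cv2.MORPH_OPEN,np.ones((3,3)));return m
mt,ms=line(T),line(S)
P=lambda n:(lambda K,R,t:K@np.c_[R,t])(*cam(n))
tc=[(x,np.nonzero(mt[:,x])[0].mean()) for x in range(90,512,35) if mt[:,x].any()]
sc=np.array([(np.nonzero(ms[y])[0].mean(),y) for y in range(0,190) if ms[y].any()])
for p in tc:
    best=None
    a=np.array([proj("side",plane("top",p,z)) for z in np.arange(0,.7,.005)])
    d=np.linalg.norm(a[:,None]-sc[None],axis=2);i=np.unravel_index(d.argmin(),d.shape)
    print(p,"z",i[0]*.005,"err",d.min().round(1),plane("top",p,i[0]*.005).round(3))
for n in("top","side"):print(n,"cam",(-cam(n)[1].T@cam(n)[2]).round(3))
E
```

```text
top [array([ 0.701, -0.135,  0.042]), array([ 0.663, -0.377,  0.042]), array([ 0.388, -0.325,  0.042]), array([ 0.429, -0.082,  0.042])]
side [array([ 0.406, -0.317,  0.042]), array([ 0.447, -0.07 ,  0.042]), array([ 0.703, -0.118,  0.042]), array([ 0.664, -0.363,  0.042])]
(90, np.float64(346.0)) z 0.075 err 1.1 [ 0.187 -0.041  0.075]
(125, np.float64(333.5)) z 0.17500000000000002 err 0.9 [ 0.227 -0.14   0.175]
(160, np.float64(324.0)) z 0.20500000000000002 err 0.8 [ 0.247 -0.209  0.205]
(195, np.float64(316.0)) z 0.22 err 0.4 [ 0.262 -0.271  0.22 ]
(230, np.float64(309.5)) z 0.24 err 0.6 [ 0.274 -0.332  0.24 ]
(265, np.float64(304.0)) z 0.26 err 0.3 [ 0.284 -0.39   0.26 ]
(300, np.float64(296.0)) z 0.28500000000000003 err 0.6 [ 0.298 -0.444  0.285]
(335, np.float64(287.0)) z 0.31 err 0.5 [ 0.313 -0.494  0.31 ]
(370, np.float64(277.0)) z 0.335 err 0.5 [ 0.328 -0.54   0.335]
(405, np.float64(267.0)) z 0.335 err 21.8 [ 0.342 -0.593  0.335]Traceback (most recent call last):
  File "<stdin>", line 16, in <module>
  File "h.py", line 10, in proj
    K,R,t=cam(n);q=K@(R@np.asarray(X)+t);return q[:2]/q[2]
          ~~~^^^
  File "h.py", line 4, in cam
    c=eyes.camera_model(n);K=np.array([[c["fx"],0,c["cx"]],[0,c["fy"],c["cy"]],[0,0,1]])
ValueError: time passes only in moves, steps and waits
```

View pics/crop.png

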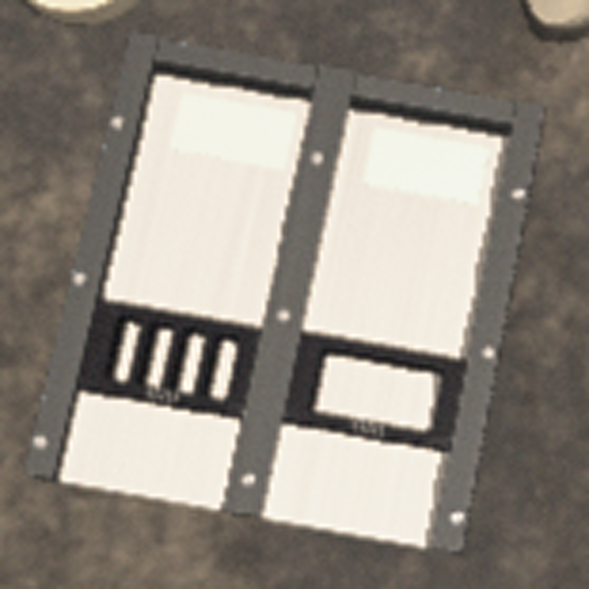

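The crop confirms it: the right-hand carriage (crop ~(375,392)) has one long window, and the left one (crop ~(175,358)) has four. The hose rises to the right between arm and stage, at about (0.26,-0.27,0.22), so I'll cross above it.

```bash
cat >> h.py <<'E'
def px(c): return np.array([110+(c[0]+.5)/3.8-.5,100+(c[1]+.5)/3.8-.5])
E
python3 - <<'E'
from h import *
T=cv2.imread("pics/top0.png")
cor=np.array([plane("top",px(c),.042)[:2] for c in[(133,35),(543,105),(462,550),(28,475)]])
mod=np.array([(.14,.131),(.14,-.131),(-.14,-.131),(-.14,.131)])
a,b=cor-cor.mean(0),mod
yaw=np.arctan2((b[:,0]*a[:,1]-b[:,1]*a[:,0]).sum(),(b*a).sum());R=np.array([[np.cos(yaw),-np.sin(yaw)],[np.sin(yaw),np.cos(yaw)]]);o=cor.mean(0)
print("stage",o.round(4),"yaw",np.degrees(yaw).round(2),"res mm",((a@R-b)*1e3).round(1).tolist())
st=lambda p:((np.asarray(p)[:2]-o)@R*1e3).round(1)
print("win z36",[st(plane("top",px(c),.036)) for c in[(322,353),(440,373),(433,432),(315,412)]])
print("near edge z36",[st(plane("top",px(c),.036)) for c in[(283,422),(447,450)]],"far",[st(plane("top",px(c),.036)) for c in[(305,335),(463,360)]])
print("strip near",[st(plane("top",px(c),.036)) for c in[(80,390),(240,415)]])
# side view: stage corner check
S=[proj("side",np.r_[R@m+o,.042]).round(0) for m in mod];print("side corners predicted",S)
s=r.state();q=s["eef_rot"];Rt=cv2.Rodrigues(np.zeros(3))[0]
from scipy.spatial.transform import Rotation
Rt=Rotation.from_quat(q).as_matrix()
for nm,sx,z in(("pre",-145,.36),("low",-145,.032)):
    w=np.r_[R@np.array([sx/1e3,-.0625])+o,z];print(nm,w.round(4),"tool shift",(Rt.T@(w-s["tool_pos"])*1e3).round(1))
print("axis in tool",(Rt.T@np.r_[R[:,0],0]).round(3))
print("turn",np.arctan2(Rt[1,0],Rt[0,0])-yaw, "cam",(-cam("top")[1].T@cam("top")[2]).round(3))
E
```

```text
stage [ 0.5492 -0.2256] yaw -10.59 res mm [[-1.3, -1.9], [-0.8, 1.4], [1.3, 1.6], [0.8, -1.2]]
win z36 [array([-36.9, -24.6]), array([-36.6, -97. ]), array([-72.5, -99.4]), array([-72.8, -27.6])]
near edge z36 [array([-82., -10.]), array([ -81.7, -109.6])] far [array([-27.8, -12.4]), array([ -26.3, -109.2])]
strip near [array([-84. , 113.2]), array([-82.3,  16.1])]
side corners predicted [array([282., 317.]), array([215., 217.]), array([316., 162.]), array([389., 245.])]
pre [ 0.3952 -0.2604  0.36  ] tool shift [ 259.2 -128.6 -115.2]
low [ 0.3952 -0.2604  0.032 ] tool shift [ 259.2 -128.   212.8]
axis in tool [ 0.829  0.559 -0.001]
turn 0.5935760178555907 cam [ 0.357 -0.358  0.902]
```

Emit:
{"api": "jog_arm", "payload": {
  "motion": [
    [[0,0,-50,0.15],[0,0,-100,0.3],[0,0,-135,0.45],[0,0,-135,0.59]]
  ],
  "hand": 0
}}

```text
clock: 0.6
tool_pos: [0.2092, -0.4829, 0.3833]
eef_rot: [0.996, -0.093, 0.001, 0.002]
contact_force: [-0.5, -0.4, -0.6]
finger_gap: 0.012
gripper_force: 0.0
```

Emit:
{"api": "jog_arm", "payload": {
  "motion": [
    [[25,-50,0,0],[50,-100,0,0],[78,-150,0,0],[106,-202,0,0],[142,-253,0,0]]
  ]
}}

```text
clock: 1.23
tool_pos: [0.3944, -0.2568, 0.3802]
eef_rot: [0.996, -0.091, -0.0, 0.0]
contact_force: [0.7, -1.5, 0.3]
finger_gap: -0.0002
gripper_force: 0.0
```

```bash
python3 - <<'E'
from bench import r,eyes
import cv2,numpy as np
a=[eyes.get_image(n)[:,:,::-1] for n in("top","side")]
cv2.imwrite("pics/two1.png",cv2.resize(np.hstack(a),None,fx=.78,fy=.78))
s=r.state();print(s["clock"],s["tool_pos"],s["eef_rot"],s["joints"],s["contact_force"])
E
```

```text
1.325 [ 0.39716457 -0.25434273  0.37970626] [ 9.96265754e-01 -8.63316016e-02  2.82607066e-04 -1.14943905e-03] [-5.71086890e-01  1.45476447e-01  6.04179011e-02  1.48630870e+00
  2.29746915e-03  2.74338364e+00] [-0.25603173 -0.86980803 -0.53007247]
```

View pics/two1.png

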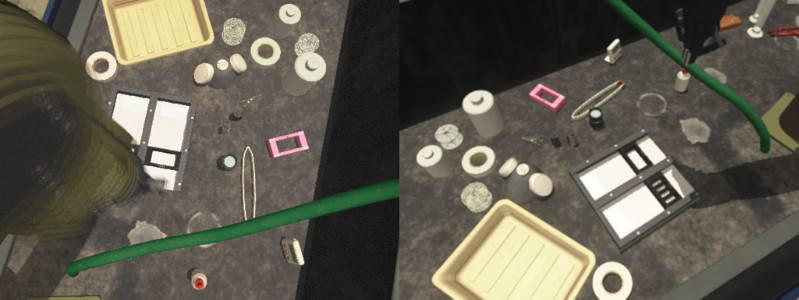

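```bash
python3 - <<'E'
from h import *
I=eyes.get_image("side")[:,:,::-1];s=r.state();p=s["tool_pos"]
for z in(-.014,.0,.06,.15):print(z,proj("side",p+[0,0,z]).round(0),proj("top",p+[0,0,z]).round(0))
for X in[(.187,-.041,.075),(.247,-.209,.205),(.274,-.332,.24),(.298,-.444,.285),(.328,-.54,.335)]:print(X,proj("side",X).round(0),proj("top",X).round(0))
print("cam",(-cam("side")[1].T@cam("side")[2]).round(3))
h=cv2.cvtColor(I,cv2.COLOR_BGR2HSV);m=cv2.inRange(h,(50,90,30),(85,255,255))
print([(y,np.nonzero(m[y])[0][[0,-1]].tolist()) for y in range(0,190,15) if m[y].any()])
cv2.imwrite("pics/s2.png",cv2.resize(I[:240,250:],None,fx=2.5,fy=2.5))
E
```

```text
-0.014 [368.  78.] [172. 232.]
0.0 [370.  71.] [170. 231.]
0.06 [379.  41.] [160. 228.]
0.15 [396. -16.] [140. 220.]
(0.187, -0.041, 0.075) [470. 179.] [ 90. 346.]
(0.247, -0.209, 0.205) [412. 113.] [160. 324.]
(0.274, -0.332, 0.24) [362.  77.] [230. 310.]
(0.298, -0.444, 0.285) [318.  38.] [300. 296.]
(0.328, -0.54, 0.335) [276.   2.] [370. 277.]
cam [ 0.886 -0.008  0.847]
[(0, [263, 285]), (15, [279, 302]), (30, [296, 319]), (45, [314, 334]), (60, [332, 351]), (75, [350, 361]), (90, [369, 389]), (105, [389, 410]), (120, [410, 432]), (135, [431, 449]), (150, [446, 461]), (165, [457, 470]), (180, [464, 475])]
```

View pics/s2.png

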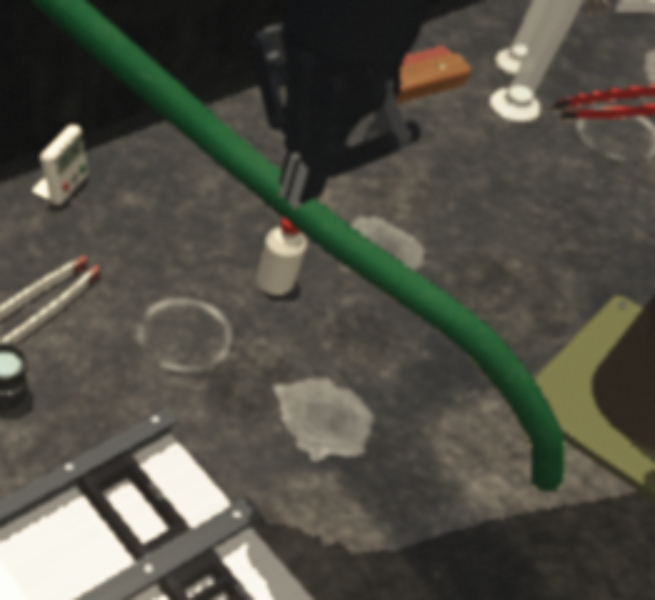

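The fingertips, at full-image pixel (368,76), match the projection, and the gripper is on the stage side of the hose. Now descending.

Emit:
{"api": "jog_arm", "payload": {
  "motion": [
    [[-1,3,0,0.0],[-1,5,60,0.0],[-1,5,120,0.0],[-1,5,180,0.0],[-1,5,230,0.0]]
  ]
}}

```text
clock: 2.0
tool_pos: [0.3899, -0.2645, 0.1482]
eef_rot: [0.996, -0.092, -0.001, -0.0]
contact_force: [0.3, -1.2, -0.1]
finger_gap: 0.0
gripper_force: 0.0
```

Emit:
{"api": "jog_arm", "payload": {
  "motion": [
    [[0,0,40,0],[0,0,80,0],[0,0,100,0],[0,0,100,0]]
  ]
}}

```text
clock: 2.5
tool_pos: [0.3895, -0.2638, 0.0489]
eef_rot: [0.996, -0.092, -0.002, -0.001]
contact_force: [-0.0, 0.3, -0.7]
finger_gap: 0.0002
gripper_force: 0.0
```

```bash
python3 - <<'E'
from h import *
o=np.array([.5492,-.2256]);y=np.radians(-10.59);R=np.array([[np.cos(y),-np.sin(y)],[np.sin(y),np.cos(y)]])
for i in range(4):
    I=eyes.get_image("side")[:,:,::-1];s=r.state()
    q=s["eef_rot"];print(s["clock"],s["tool_pos"].round(4),"stage",((s["tool_pos"][:2]-o)@R*1e3).round(1),"yaw",np.degrees(2*np.arctan2(q[1],q[0])).round(1),s["contact_force"].round(1))
cv2.imwrite("pics/s3.png",cv2.resize(I[130:330,200:420],None,fx=3,fy=3))
E
```

```text
2.55 [ 0.3907 -0.2643  0.0501] stage [-148.7  -67.1] yaw -10.6 [ 0.2 -0.1  0.9]
2.6 [ 0.3916 -0.2645  0.0508] stage [-147.8  -67.2] yaw -10.5 [0.4 0.7 0.6]
2.65 [ 0.3923 -0.2646  0.0513] stage [-147.1  -67.1] yaw -10.5 [0.6 0.5 0.8]
2.7 [ 0.3926 -0.2645  0.0515] stage [-146.8  -67. ] yaw -10.5 [-0.1 -0.6 -0. ]
```

View pics/s3.png

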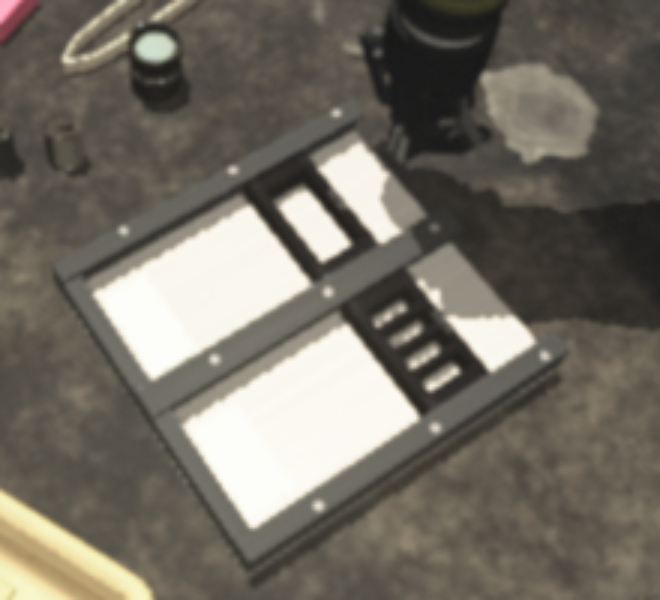

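```bash
python3 - <<'E'
from h import *
mod=np.array([(.14,.131),(.14,-.131),(-.14,-.131),(-.14,.131)])
f=lambda c:plane("side",np.array([200+c[0]/3,130+c[1]/3]),.042)[:2]
cor=np.array([f(c) for c in[(250,560),(55,272),(347,105),(566,345)]])
a=cor-cor.mean(0);b=mod
y=np.arctan2((b[:,0]*a[:,1]-b[:,1]*a[:,0]).sum(),(b*a).sum());R=np.array([[np.cos(y),-np.sin(y)],[np.sin(y),np.cos(y)]]);o=cor.mean(0)
s=r.state();print(o,np.degrees(y),((a@R-b)*1e3).round(1).tolist(),"tcp stage",(s["tool_pos"][:2]-o)@R*1e3)
print("tip px pred",proj("side",s["tool_pos"]-[0,0,.014])*3-[600,390])
E
```

```text
[ 0.55036572 -0.22136181] -10.044779822346914 [[-1.5, -5.2], [-3.0, 4.8], [3.5, 4.3], [1.0, -3.8]] tcp stage [-147.82939643  -69.98661421]
tip px pred [401.43687509 150.75415288]
```

Emit:
{"api": "jog_arm", "payload": {
  "motion": [
    [[0,-6,10,0],[10,-6,19,0],[30,-6,19,0],[40,-6,19,0],[45,-6,19,0]]
  ]
}}

```text
clock: 3.32
tool_pos: [0.4382, -0.2654, 0.031]
eef_rot: [0.996, -0.09, -0.0, 0.0]
contact_force: [-1.0, 0.2, -0.2]
finger_gap: 0.0002
gripper_force: 0.0
```

Emit:
{"api": "jog_arm", "payload": {
  "motion": [
    [[5,0,0,0],[10,0,0,0],[15,0,0,0],[22,0,0,0],[30,0,0,0]]
  ]
}}

```text
clock: 3.95
tool_pos: [0.4673, -0.2709, 0.0312]
eef_rot: [0.996, -0.091, 0.0, -0.0]
contact_force: [-0.4, 0.4, -0.5]
finger_gap: 0.0002
gripper_force: 0.4
```

```bash
python3 - <<'E'
from h import *
o=np.array([.5497,-.2235]);y=np.radians(-10.4);R=np.array([[np.cos(y),-np.sin(y)],[np.sin(y),np.cos(y)]])
I=eyes.get_image("side")[:,:,::-1];s=r.state()
q=s["eef_rot"];print(s["clock"],s["tool_pos"].round(4),"stage",((s["tool_pos"][:2]-o)@R*1e3).round(1),"yaw",np.degrees(2*np.arctan2(q[1],q[0])).round(1),s["contact_force"].round(1))
cv2.imwrite("pics/s4.png",cv2.resize(I[130:330,200:420],None,fx=3,fy=3))
E
```

```text
4.0 [ 0.469  -0.2714  0.0314] stage [-70.7 -61.7] yaw -10.4 [ 0.7 -0.1  0.1]
```

View pics/s4.png

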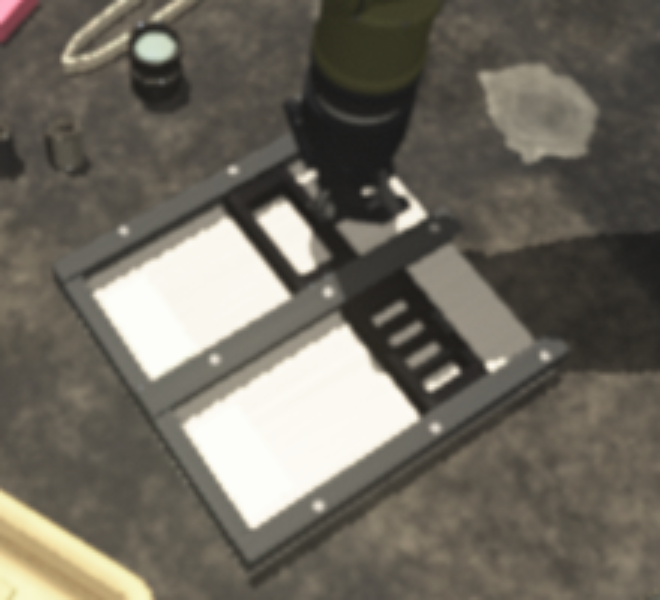

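The carriage (window at crop (290,238)) has moved forward and is still square; the strip carriage has not moved. I keep pushing.

Emit:
{"api": "jog_arm", "payload": {
  "motion": [
    [[10,0,0,0],[22,0,0,0],[34,0,0,0],[46,0,0,0],[58,0,0,0]]
  ]
}}

```text
clock: 4.62
tool_pos: [0.5248, -0.2814, 0.0313]
eef_rot: [0.996, -0.09, -0.0, -0.0]
contact_force: [-1.4, 0.2, 0.6]
finger_gap: -0.0001
gripper_force: 0.8
```

Emit:
{"api": "jog_arm", "payload": {
  "motion": [
    [[12,0,0,0],[24,0,0,0],[36,0,0,0],[46,0,0,0],[54,0,0,0]]
  ]
}}

```text
clock: 5.25
tool_pos: [0.5776, -0.2912, 0.0313]
eef_rot: [0.996, -0.09, -0.0, 0.0]
contact_force: [-2.0, -0.0, 2.3]
finger_gap: 0.0003
gripper_force: 1.2
```

Emit:
{"api": "jog_arm", "payload": {
  "motion": [
    [[3,0,0,0],[6,0,0,0],[9,0,0,0],[11,0,0,0]]
  ]
}}

```text
clock: 5.75
tool_pos: [0.588, -0.293, 0.0313]
eef_rot: [0.996, -0.091, 0.0, -0.0]
contact_force: [-2.8, -0.9, 0.3]
finger_gap: -0.0
gripper_force: 0.9
```

```bash
cat > st.py <<'E'
from h import *
import sys
o=np.array([.5497,-.2235]);y=np.radians(-10.4);R=np.array([[np.cos(y),-np.sin(y)],[np.sin(y),np.cos(y)]])
I=eyes.get_image("side")[:,:,::-1];s=r.state()
q=s["eef_rot"];print(s["clock"],s["tool_pos"].round(4),"stage",((s["tool_pos"][:2]-o)@R*1e3).round(1),"yaw",np.degrees(2*np.arctan2(q[1],q[0])).round(1),s["contact_force"].round(1))
cv2.imwrite(f"pics/{sys.argv[1]}.png",cv2.resize(I[130:330,200:420],None,fx=3,fy=3))
E
python3 st.py s5
```

```text
5.8 [ 0.5883 -0.2931  0.0313] stage [ 50.6 -61.5] yaw -10.4 [-0.4  0.1 -0.5]
```

About 7 mm to go, so I push in small steps until the force rises.

Emit:
{"api": "jog_arm", "payload": {
  "motion": [
    [[2,0,0,0],[4,0,0,0],[6,0,0,0],[7,0,0,0]]
  ]
}}

```text
clock: 6.3
tool_pos: [0.5945, -0.2941, 0.0313]
eef_rot: [0.996, -0.09, -0.0, -0.0]
contact_force: [-4.1, 0.2, 2.2]
finger_gap: 0.0001
gripper_force: 1.8
```

Emit:
{"api": "jog_arm", "payload": {
  "motion": [
    [[1,0,0,0],[2,0,0,0],[3,0,0,0]]
  ]
}}

```text
clock: 6.68
tool_pos: [0.5946, -0.2941, 0.0313]
eef_rot: [0.996, -0.091, -0.003, -0.0]
contact_force: [-9.9, 1.4, 8.1]
finger_gap: 0.0002
gripper_force: 5.1
```

Emit:
{"api": "jog_arm", "payload": {
  "motion": [
    [[1,0,0,0],[2,0,0,0],[2,0,0,0]]
  ]
}}

```text
clock: 7.05
tool_pos: [0.5947, -0.2941, 0.0313]
eef_rot: [0.996, -0.091, -0.005, -0.0]
contact_force: [-12.8, 2.2, 10.8]
finger_gap: 0.0003
gripper_force: 6.5
```

```bash
python3 st.py s6
```

```text
7.1 [ 0.5947 -0.2941  0.0313] stage [ 57.  -61.3] yaw -10.4 [-12.9   1.9   9.2]
```

View pics/s6.png

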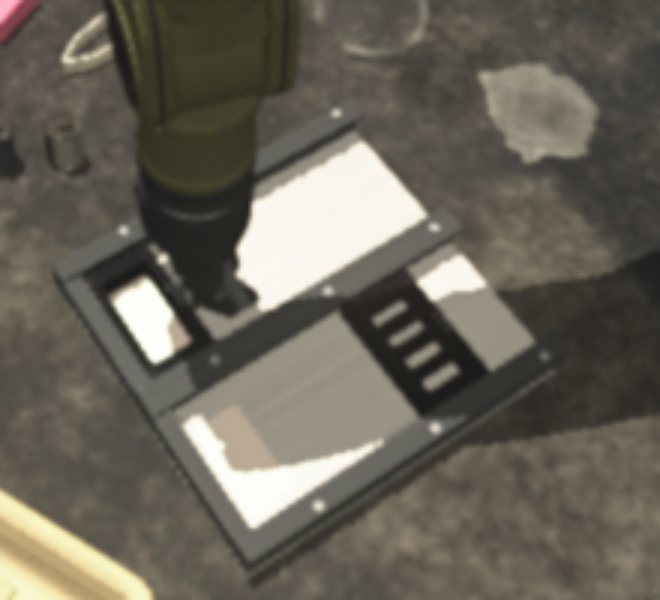

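The carriage (window at crop (148,318)) is square against the stop, and the force has risen to 13 N. Backing off and lifting clear.

Emit:
{"api": "jog_arm", "payload": {
  "motion": [
    [[-8,0,0,0],[-25,0,0,0],[-40,0,0,0],[-40,0,-40,0],[-40,0,-90,0]]
  ]
}}

```text
clock: 7.72
tool_pos: [0.5604, -0.2877, 0.1212]
eef_rot: [0.996, -0.09, -0.0, -0.0]
contact_force: [0.5, -0.1, 0.2]
finger_gap: -0.0001
gripper_force: 0.0
```

Emit:
{"api": "jog_arm", "payload": {
  "motion": [
    [[-15,0,-50,0],[-30,0,-100,0],[-30,0,-120,0],[-30,0,-120,0]]
  ]
}}

```text
clock: 8.22
tool_pos: [0.5329, -0.2834, 0.2438]
eef_rot: [0.996, -0.09, 0.003, 0.001]
contact_force: [-0.1, 0.5, -0.7]
finger_gap: 0.0
gripper_force: 0.0
```

```bash
python3 st.py s7
```

```text
8.275 [ 0.532  -0.2829  0.2418] stage [ -6.7 -61.6] yaw -10.4 [ 0.1 -0.5 -0.5]
```

View pics/s7.png

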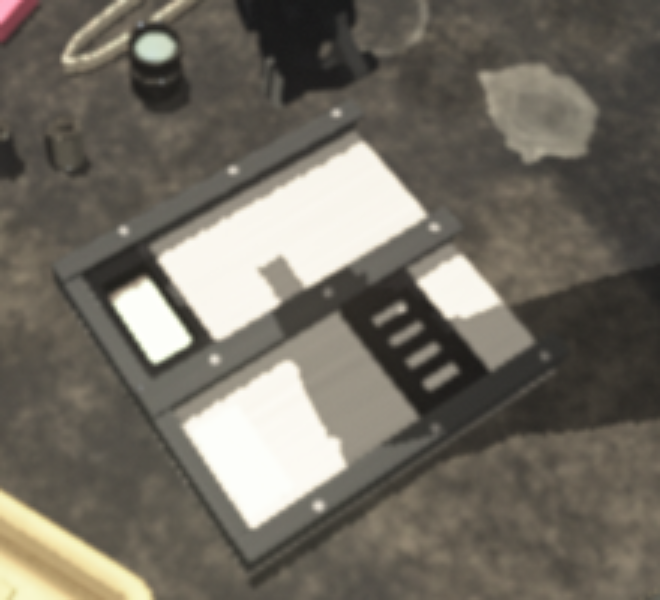

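The single-window carriage is home against the stop (crop (148,318)), the strip carriage is where it was, and the gripper is clear.

```bash
python3 -c "
from bench import r
print(r.sign_off())"
```

```text
the job is handed in; nothing more can be done
None
```

The single-window carriage was pushed along its centre line until it stopped square against the far stop (about 13 N on the tool). The four-window carriage was left where it was, the gripper was lifted clear, and the job was handed in at about 8.3 s.

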